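# Stack the second riser plate square in the tracer's corner

### The job

Raise the tracer's stage: take the full-length riser plate (not the short one) out of the wooden case and stack it flat on the matching plate that already lies on the stage, with its side and far end touching the two fences, and the lower plate still touching them too. The tracer's head hangs low over the stack and must not be bumped, so put the plate down short of its place, let go, take it again near its end and slide it home under the head. Do not drop the plate, and leave the short plate and the other things where they are.

Things in the scene. Friction and masses are not known exactly. Their poses are not given: they have to be found in the camera images.
- riser_mid (a point): The plate to be stacked: plain aluminium, 180 x 60 x 12 mm, about 0.35 kg, loose. Point at its centre, half-way up; x along its length (180), y across its width (60), z up. It starts flat in one of the case's two pockets.
- case: Open wooden case 202 x 248 x 26 mm, fixed; origin under its centre, floor 8 mm up, x along the plates. Two pockets 64 mm wide, 104 mm apart along y. Wood 10 mm high on the floor shuts in the plates' sides, except in a finger trough 54 mm wide that crosses the case at x = 0 past both plates' middles; there 32 mm or more is free at each side of a plate. Rim 6 mm above the plates.
- lower_mid (a point): The lower riser plate, 180 x 60 x 12 mm like the other, loose, already on the stage against both fences. Point at its centre, half-way up; x along its length, y across, z up.
- corner (a point): Inner corner of the two dark fences, at the stage's top (100 mm above the bench). x runs along the plates into the end fence, y across them into the side fence. A seated plate's centre is at x -90, y -30, z 6 (lower) or 18 mm (upper). Fences 30 mm high, 12 thick; the end one spans y -65 to 12, the side one only x -83 to 12: nearer that, both long sides of the plates are free. Stage top ends at x -200.
- tracer_head: The tracer's overhanging head, fixed over the stack. Origin at its lowest point, the stylus tip, 42 mm above the stage at corner x -73, y -64; axes as at the corner. In corner mm: stylus rod y -66 to -26, 57 up; holder x -93 to -53, y -26 to 2, 50 up; drive box x -100 to -46 from y 0 on, 67 up; its top is 155 up. Column and carriage start at y 205.
- short_plate: A plate to be left in the case's other pocket: 120 x 60 x 12 mm, otherwise like the riser plate. Origin under its centre, x along its length.
- ring_gauge: Bystander: steel ring 64 mm across, 22 high, on the granite beside the stage (the granite's top is 50 mm above the bench). Origin under its centre.
- vblock: Bystander: dark steel V-block 60 x 50 x 34 mm on the bench beyond the case. Origin under its centre.
- cleaner: Bystander: white bottle 52 mm across, 140 high, on the bench beyond the case. Origin under its centre.
- mouse: Bystander: black computer mouse 105 x 60 x 32 mm, right of the case. Origin under its centre.
- driver: Bystander: screwdriver 170 mm long, lying on the bench in front of the stage. Origin under its middle.
There are look-alikes about, which are no part of the job. What is shaped like the part that bears riser_mid but red is not meant. What is shaped like the part that bears lower_mid but red is not meant.

How it is judged (in metres and radians):
On the way, in this order (a step that is already met when the one before it is completed fails the run):
1. the riser plate has been put down outside the case, short of its place, and let go (contact force between the fingers and riser below 0.05 N and linear speed of riser below 0.02 m/s and distance of riser_mid from where it was at the start of the episode above 0.12 m and x of riser_mid in the frame of corner below -0.11 m), for 0.1 s.
2. it has been taken again near one of its ends (contact force between the fingers and riser above 0.5 N and horizontal distance between the grasp point and riser_mid above 0.045 m), for 0.1 s.
At the end, for the whole second after the job is handed in: The riser plate lies flat and at rest on the lower plate, and both plates touch the end fence and the side fence: gap at most 3 mm from each, square within 0.025 rad (x of each of riser_mid, lower_mid in the frame of corner above -0.093 m and y of each of riser_mid, lower_mid in the frame of corner above -0.033 m and z of riser_mid in the frame of corner between 0.016 and 0.02 m and angle between the x axis of each of riser_mid, lower_mid and the x axis of corner, either way round below 0.025 rad and angle between riser_mid's own z axis and vertical below 0.03 rad and z of lower_mid in the frame of corner below 0.008 m and linear speed of riser below 0.01 m/s).
It fails at once if the tracer's head was bumped (more than 2 N) (contact force between tracer_head and anything else above 2 N).
It fails at once if the riser plate was dropped or thrown (contact force between the fingers and riser below 0.05 N and linear speed of riser above 0.45 m/s).
It fails at once if a bystander was displaced by more than 30 mm (distance of any of short_plate, vblock, ring_gauge, cleaner, mouse, driver from where it was at the start of the episode above 0.03 m).
It also fails if it takes over 45 s, if anything falls off the work surface, if the arm or the gripper's body presses on something with over 40 N, if the wrist force passes 120 N, or if a joint passes its speed limit or range.

### The arm

A 6-joint arm with a two-finger parallel gripper is mounted at the origin on the work surface. World frame = base frame: x ahead of the robot, y to its left, z up, the work surface at z = 0. Lengths are in mm, angles in rad, forces in N, time in s.
With the tool pointing down it reaches from about 275 to 850 mm from the base axis. Payload 5.2 kg.
Tool frame: the origin (TCP) lies midway between the tips of the shut fingers; the grasp point (between the pads) lies 19 mm behind it; z points along the fingers, y is the line along which they close (so a half turn about z gives the same grasp; the last joint's range is limited). The gripper opens to 85 mm and grips with 20 to 120 N. Pads are 22 mm wide; open, the fingers measure 114 mm over their backs; the gripper's body (76 mm by 85 mm) begins 54 mm behind the grasp point. The pads swing forward as they close: fully open they stand 13 mm farther back than shut.
Start: joints at [0.945, 0.259, 1.535, -0, 1.348, -0.203], TCP at [225.653, 501.583, 231.31] pointing down, gripper open.
Joint ranges: [-3.14, 3.14], [-0.91, 2.08], [0.19, 2.58], [-1.22, 4.36], [0.22, 2.71], [-3.12, 3.12]. Speed limits (rad/s): [2.57, 2.57, 3.14, 3.14, 3.14, 3.14].

### API

Orientations are given as [roll, pitch, yaw] about the fixed x, y, z axes, in that order (R = Rz(yaw) Ry(pitch) Rx(roll)).
In Python, from station import r gives the robot as it stands.
- The arm moves only by the tool arm_command, never from a script. Its argument "series" is a list of rows, each a list of 3 entries, a list of its own where there are three numbers: the shift along the tool's x, y, z in m, then the turn about the tool's z in degrees, then the closure, from 0 (fully open) to 1 (shut). A call has 1 to 12 rows; each row is the pose to reach, as a shift and turn from the pose commanded when the call began, along the tool's axes at that moment; what a row does not reach only later rows make up. A row lasts 1/12 s, in which the tool goes at most 41.7 mm and 7.16 degrees, less where a joint would pass 70% of its speed; a pose out of reach is approached as far as the arm can. A call with a gripper value outside its range is refused whole. The fingers move at their own pace and stop on an object; "newtons" is the grip in N (left out, the last holds). Time passes only in rows, so rows that repeat a pose let the fingers close. It gives the time, the measured TCP pose, the force, the opening and the grip force at its end, in the units of the state.
- r.get_obs(): the state, without advancing time (a new reading comes with each control period).
- r.snapshot(name): name is "scene" or "top" or "wrist"; returns a dict with "frame" (480x640x3 uint8, blue, green, red), "fx", "fy", "cx", "cy" (pixels), "dist" ([k1, k2, p1, p2, k3] as OpenCV has them; the pictures are not rectified), "pose" (4x4, takes a point from camera to world coordinates). Camera axes: x right, y down, z forward; pixel columns grow to the right and rows downward; lengths in mm; the calibration is good to about 2 mm. A picture is of the moment at which its call begins. There is no depth.
- r.hand_in(): hands the job in; it is judged then, once.
The state is a dict: "clock": time; "q": joint angles; "joint_vel": joint speeds; "effort": joint torques, N m; "tcp_pos": TCP position; "eef_rot": TCP orientation; "ft_force": force on the tool from outside, world axes, zero at the start; "wrist_torque": the same for the moment, N m; "grip_width": finger opening in mm; "gripper_force": force on a finger pad.
Only numpy, scipy, OpenCV 4.12 (cv2) and the standard library are available. Lean on these libraries where they do the work, as an engineer would, in place of code of your own. Each camera call takes 0.05 s, during which the arm holds its last target. There are 200 camera calls.

## Working session

There is one attempt and no reset: what is moved stays moved. The work goes in short steps, Python scripts to look and compute and a tool call to move; the robot and the scene stay as the last step left them, time stands still between calls to the robot, and variables do not carry over. Pictures are saved under pics/ and viewed, at most 10 in all, crops included, and the job is handed in when it is done.

Besides the shell and the picture viewer there is one more tool, called after "Emit:" by a JSON object that holds its "op" and its "data". arm_command: Moves the arm, as the interface text tells. Its arguments: {"type":"object","properties":{"series":{"type":"array","items":{"type":"array"}},"newtons":{"type":"number"}},"required":["series"]}

```bash
mkdir -p pics; ls
python3 - <<'E'
from station import r
import cv2,numpy as np
for n in("scene","top"):
    s=r.snapshot(n); cv2.imwrite(f"pics/{n}0.png",s["frame"]); np.save(f"pics/{n}0.npy",s,allow_pickle=True)
    print(n,s["fx"],s["cx"],s["cy"],s["dist"],np.round(s["pose"],3).tolist())
print(r.get_obs())
E
```

```text
pics
scene 506.18667502435454 325.00504741087104 233.17864922202176 [-0.05226251  0.          0.          0.          0.        ] [[-0.611, 0.518, -0.599, 1338.493], [0.792, 0.379, -0.48, 532.725], [-0.021, -0.767, -0.641, 975.697], [0.0, 0.0, 0.0, 1.0]]
top 525.0046472549617 321.6748525610872 232.39522253401702 [-0.00317264  0.          0.          0.          0.        ] [[0.013, -0.991, 0.136, 348.111], [-1.0, -0.015, -0.018, -77.611], [0.02, -0.136, -0.991, 1374.54], [0.0, 0.0, 0.0, 1.0]]
{'clock': 0.1, 'q': array([ 9.45191398e-01,  2.59265735e-01,  1.53599637e+00, -2.60850376e-05,
        1.34800223e+00, -2.02784448e-01]), 'joint_vel': array([ 0.00165514,  0.00015188, -0.00397446,  0.00050213,  0.00040237,
        0.00085945]), 'effort': array([ 3.53085619e-03, -4.46968317e+01, -2.91250366e+01, -2.84034159e-04,
        6.33858857e-03,  9.52345999e-06]), 'tcp_pos': array([225.37175344, 501.17061325, 230.5510676 ]), 'eef_rot': array([-3.13995011e+00, -3.11762188e-04,  2.71877770e+00]), 'ft_force': array([-0.51752722, -0.07289294, -0.54610923]), 'wrist_torque': array([ 0.03190493,  0.01514276, -0.05044498]), 'gripper_force': 0.0, 'grip_width': 85.68550422183039}
```

View pics/top0.png

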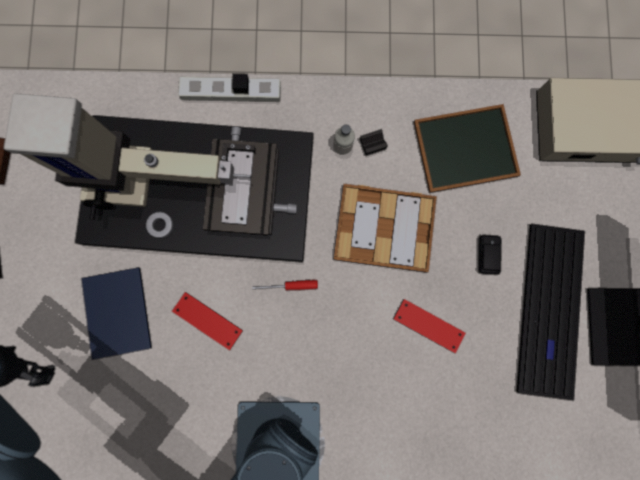

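View pics/scene0.png

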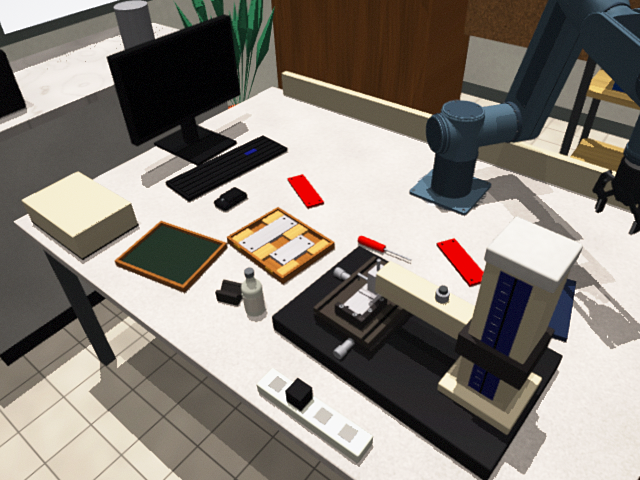

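The top view shows the long plate at about (405,230), the short plate at (365,225), the lower plate on the stage at (237,187) under the head at (225,170), and the red look-alikes at (207,320) and (430,325). Next I'll measure the plates.

```bash
cat > h.py <<'E'
import cv2,numpy as np
from scipy.spatial.transform import Rotation as R
def onplane(s,px,z):
    K=np.array([[s["fx"],0,s["cx"]],[0,s["fy"],s["cy"]],[0,0,1.]])
    u=cv2.undistortPoints(np.array(px,float).reshape(-1,1,2),K,np.array(s["dist"]))[:,0]
    P=np.array(s["pose"]); d=np.c_[u,np.ones(len(u))]@P[:3,:3].T; o=P[:3,3]
    return (o+d*((z-o[2])/d[:,2])[:,None])[:,:2]
def project(s,pts):
    P=np.linalg.inv(s["pose"]); K=np.array([[s["fx"],0,s["cx"]],[0,s["fy"],s["cy"]],[0,0,1.]])
    return cv2.projectPoints(np.array(pts,float),P[:3,:3].copy(),P[:3,3].copy(),K,np.array(s["dist"]))[0][:,0]
def grey(s,lo=150,sat=25):
    h=cv2.cvtColor(s["frame"],cv2.COLOR_BGR2HSV); return ((h[...,2]>lo)&(h[...,1]<sat)).astype(np.uint8)
def blobs(s,m,roi,z,amin=100):
    x0,y0,x1,y1=roi; w=np.zeros_like(m); w[y0:y1,x0:x1]=m[y0:y1,x0:x1]
    out=[]
    for c in cv2.findContours(w,cv2.RETR_EXTERNAL,cv2.CHAIN_APPROX_NONE)[0]:
        if cv2.contourArea(c)<amin: continue
        p=onplane(s,c.reshape(-1,2),z); b=cv2.minAreaRect(p.astype(np.float32)); out.append(b)
        (cx,cy),(a,e),t=b
        if a<e: t-=90
        print("centre",round(cx,1),round(cy,1),"size",round(max(a,e),1),round(min(a,e),1),"long axis deg",round((t+90)%180-90,2),"px",c.reshape(-1,2).mean(0).round())
    return out
E
python3 - <<'E'
from h import *
s=np.load("pics/top0.npy",allow_pickle=True).item()
print(s["frame"][230,405],s["frame"][205,236],s["frame"][225,365])
for lo in(140,170): 
  blobs(s,grey(s,lo,40),(345,190,430,270),20); blobs(s,grey(s,lo,40),(205,140,270,230),112)
m=grey(s,140,40)*255
a=cv2.resize(s["frame"][120:280,180:450],None,fx=2.9,fy=2.9,interpolation=cv2.INTER_CUBIC);cv2.imwrite("pics/c1.png",a)
E
```

```text
[170 167 168] [161 157 163] [175 169 168]
centre 448.3 -223.3 size 119.1 15.5 long axis deg -89.21 px [367. 267.]
centre 556.4 -215.6 size 118.8 58.9 long axis deg -7.03 px [365. 225.]
centre 543.9 -319.8 size 178.3 58.7 long axis deg -6.99 px [405. 230.]
centre 596.9 109.9 size 107.9 56.9 long axis deg -4.06 px [237. 201.]
centre 682.4 173.8 size 56.1 29.5 long axis deg 2.28 px [210. 166.]
centre 688.5 114.9 size 78.2 65.8 long axis deg -89.0 px [234. 165.]
centre 533.1 -318.1 size 150.6 52.4 long axis deg -6.94 px [406. 232.]
centre 556.0 -215.4 size 112.0 52.3 long axis deg -6.84 px [365. 226.]
```

View pics/c1.png

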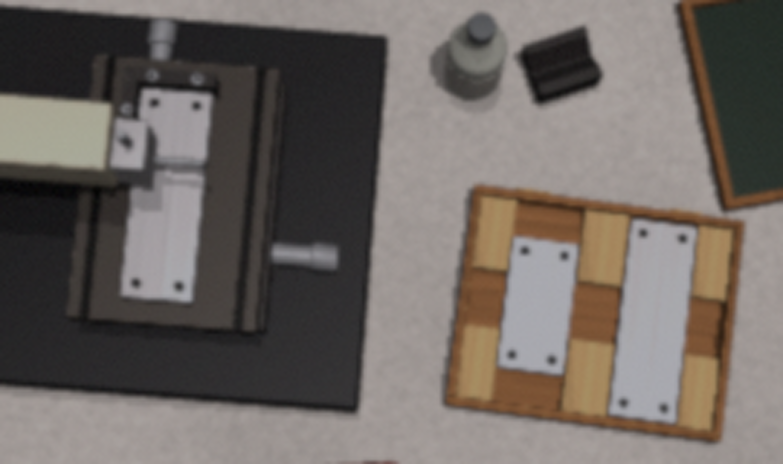

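The crop confirms the layout: long riser in the right pocket (crop 653,320), lower plate at crop (165,195) with the end fence behind it at crop (175,75), the head coming in from the left, and the near half of the plate free. Next come the lower plate's corners and the first move.

```bash
cat >> h.py <<'E'
def go(o,xyz,yawdeg):
    "shift m / turn deg in tool axes from measured pose to target TCP (mm), yaw"
    Rm=R.from_euler('xyz',o["eef_rot"]).as_matrix()
    y=np.degrees(o["eef_rot"][2]); t=-((yawdeg-y+90)%180-90)
    print("shift",(Rm.T@(np.array(xyz)-o["tcp_pos"])/1000).round(4),"turn",round(t,2),"tcp",o["tcp_pos"].round(1),"yaw",round(y,2))
E
python3 - <<'E'
from h import *
from station import r
s=np.load("pics/top0.npy",allow_pickle=True).item()
c=np.array([[122,298],[191,302],[213,93],[140,88]])/2.9+[180,120]-.3
p=onplane(s,c,112);print(p.round(1)); 
for a,b in((0,3),(1,2)): print(np.degrees(np.arctan2(*(p[b]-p[a])[::-1])),np.linalg.norm(p[b]-p[a]))
print(np.degrees(np.arctan2(*(p[0]-p[1])[::-1]))-90,np.linalg.norm(p[0]-p[1]))
o=r.get_obs(); go(o,[544,-320,200],-7)
E
```

```text
[[542.2 141.9]
 [539.7  84.3]
 [720.3  71.4]
 [723.5 133.6]]
-2.6291826031845686 181.53546332829217
-4.0832512290109 181.03237509825595
-2.4657012837875527 57.70707823555148
shift [-0.6275 -0.6181  0.0314] turn -17.23 tcp [225.4 501.2 230.6] yaw 155.77
```

Emit:
{"op": "arm_command", "data": {"series": [[[-0.314, -0.309, 0.0], -8, 0], [[-0.314, -0.309, 0.0], -8, 0], [[-0.314, -0.309, 0.0], -8, 0], [[-0.314, -0.309, 0.0], -8, 0], [[-0.314, -0.309, 0.0], -8, 0], [[-0.314, -0.309, 0.0], -8, 0], [[-0.314, -0.309, 0.0], -8, 0], [[-0.314, -0.309, 0.0], -8, 0], [[-0.628, -0.618, 0.03], -17.2, 0], [[-0.628, -0.618, 0.03], -17.2, 0], [[-0.628, -0.618, 0.03], -17.2, 0], [[-0.628, -0.618, 0.03], -17.2, 0]]}}

```text
clock: 1.1
tcp_pos: [403.0, 44.2, 222.6]
eef_rot: [3.141, 0.0, 3.019]
ft_force: [1.5, -0.1, -0.9]
grip_width: 85.6
gripper_force: 0.0
```

Run:
```python
from h import *
from station import r
go(r.get_obs(),[544,-320,200],-7)
```

```text
shift [-0.1844 -0.3443  0.0226] turn 0.0 tcp [403.   44.2 222.6] yaw 173.0
```

Emit:
{"op": "arm_command", "data": {"series": [[[-0.184, -0.344, 0.022], 0, 0], [[-0.184, -0.344, 0.022], 0, 0], [[-0.184, -0.344, 0.022], 0, 0], [[-0.184, -0.344, 0.022], 0, 0], [[-0.184, -0.344, 0.022], 0, 0], [[-0.184, -0.344, 0.022], 0, 0], [[-0.184, -0.344, 0.022], 0, 0], [[-0.184, -0.344, 0.022], 0, 0], [[-0.184, -0.344, 0.022], 0, 0], [[-0.184, -0.344, 0.022], 0, 0], [[-0.184, -0.344, 0.022], 0, 0], [[-0.184, -0.344, 0.022], 0, 0]]}}

```text
clock: 2.1
tcp_pos: [543.0, -318.3, 199.4]
eef_rot: [3.14, -0.002, 3.017]
ft_force: [-0.8, 0.1, 0.4]
grip_width: 85.6
gripper_force: 0.0
```

Run:
```python
from h import *
from station import r
s=r.snapshot("wrist"); cv2.imwrite("pics/w1.png",s["frame"]); np.save("pics/w1.npy",s,allow_pickle=True)
o=r.get_obs(); go(o,[544,-320,100],-7)
print(project(s,[[544,-320,20],[556,-215.5,20],o["tcp_pos"]]).round(), s["pose"].round(2).tolist())
m=grey(s,140,40); blobs(s,m,(0,0,640,480),20,1500)
```

```text
shift [-0.0016 -0.0029  0.0998] turn -0.05 tcp [ 543.  -317.1  199.8] yaw 172.95
[[319. 212.]
 [430. 211.]
 [324. 306.]] [[0.12, 0.94, 0.31, 461.78], [0.99, -0.12, -0.04, -308.64], [0.0, 0.32, -0.95, 342.57], [0.0, 0.0, 0.0, 1.0]]
centre 732.1 -307.9 size 162.9 162.1 long axis deg -7.24 px [356. 358.]
centre 646.9 -139.3 size 238.4 116.0 long axis deg -3.75 px [531. 281.]
centre 541.5 -320.1 size 177.2 59.2 long axis deg -7.25 px [316. 205.]
centre 514.8 -117.0 size 74.7 36.9 long axis deg -7.16 px [531. 150.]
centre 416.1 -227.5 size 229.1 69.0 long axis deg 82.82 px [403.  43.]
centre 546.8 -501.7 size 462.9 247.9 long axis deg -23.05 px [125. 166.]
```

View pics/w1.png

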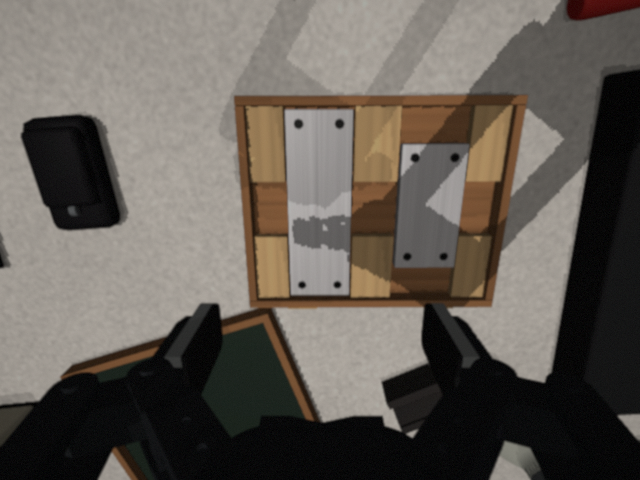

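The wrist view shows the long riser at about (319,205) with the dark trough crossing it at rows 183–235, and the short plate at (432,206). I'll check the trough centre.

Run:
```python
from h import *
from station import r
s=np.load("pics/w1.npy",allow_pickle=True).item()
print(onplane(s,[[269,182],[271,236],[376,182],[374,235]],18).round(1))
go(r.get_obs(),[542.5,-320,60],-7.1)
```

```text
[[ 510.4 -362.9]
 [ 562.9 -370.1]
 [ 522.8 -264. ]
 [ 574.5 -269.9]]
shift [-1.000e-04 -3.100e-03  1.398e-01] turn 0.05 tcp [ 543.  -317.1  199.8] yaw 172.95
```

Emit:
{"op": "arm_command", "data": {"series": [[[0, -0.003, 0.04], 0, 0], [[0, -0.003, 0.08], 0, 0], [[0, -0.003, 0.12], 0, 0], [[0, -0.003, 0.14], 0, 0.15], [[0, -0.003, 0.14], 0, 0.15], [[0, -0.003, 0.14], 0, 0.15], [[0, -0.003, 0.14], 0, 0.15], [[0, -0.003, 0.14], 0, 0.15]]}}

```text
clock: 2.82
tcp_pos: [544.7, -321.5, 63.7]
eef_rot: [-3.139, 0.004, 3.02]
ft_force: [-0.5, 1.0, -0.7]
grip_width: 72.5
gripper_force: 0.0
```

Run:
```python
from h import *
from station import r
o=r.get_obs(); go(o,[542.5,-320,6],-7.1); print(o["grip_width"])
```

```text
shift [0.0026 0.0013 0.0577] turn 0.12 tcp [ 544.7 -321.5   63.7] yaw 173.02
72.5119236294073
```

Emit:
{"op": "arm_command", "data": {"series": [[[0.001, 0.001, 0.03], 0, 0.15], [[0.001, 0.001, 0.045], 0, 0.15], [[0.001, 0.001, 0.05], 0, 0.15], [[0.001, 0.001, 0.05], 0, 0.15], [[0.001, 0.001, 0.05], 0, 0.15]]}}

```text
clock: 3.23
tcp_pos: [543.2, -320.4, 12.3]
eef_rot: [-3.14, 0.002, 3.019]
ft_force: [-0.5, 0.5, 0.8]
grip_width: 72.6
gripper_force: 0.0
```

Run:
```python
from h import *
from station import r
o=r.get_obs(); go(o,[542.5,-320,6],-7.1); print(o["ft_force"])
```

```text
shift [0.0008 0.0003 0.0063] turn 0.08 tcp [ 543.2 -320.4   12.3] yaw 172.98
[-0.51669282  0.5369103   0.84977909]
```

Emit:
{"op": "arm_command", "data": {"series": [[[0.001, 0, 0.005], 0, 0.15], [[0.001, 0, 0.006], 0, 0.15], [[0.001, 0, 0.006], 0, 0.6], [[0.001, 0, 0.006], 0, 0.6], [[0.001, 0, 0.006], 0, 0.6], [[0.001, 0, 0.006], 0, 0.6], [[0.001, 0, 0.006], 0, 0.6], [[0.001, 0, 0.006], 0, 0.6]], "newtons": 50}}

```text
clock: 3.9
tcp_pos: [541.7, -320.0, 5.6]
eef_rot: [-3.141, 0.001, 3.019]
ft_force: [-0.8, -0.3, 6.2]
grip_width: 58.6
gripper_force: 55.2
```

Emit:
{"op": "arm_command", "data": {"series": [[[0, 0, -0.01], 0, 0.6], [[0, 0, -0.025], 0, 0.6], [[0, 0, -0.05], 0, 0.6], [[0, 0, -0.085], 0, 0.6], [[0, 0, -0.12], 0, 0.6], [[0, 0, -0.155], 0, 0.6], [[0, 0, -0.17], 0, 0.6], [[0, 0, -0.17], 0, 0.6]]}}

```text
clock: 4.57
tcp_pos: [543.2, -321.0, 180.0]
eef_rot: [-3.137, 0.007, 3.019]
ft_force: [0.4, -1.3, -3.0]
grip_width: 58.6
gripper_force: 54.8
```

Run:
```python
from h import *
from station import r
s=r.snapshot("wrist"); cv2.imwrite("pics/w2.png",s["frame"]); np.save("pics/w2.npy",s,allow_pickle=True)
o=r.get_obs(); print(o["grip_width"],o["gripper_force"],o["ft_force"])
a=np.radians(-3.4); 
mid=np.array([631.4,107.8]); ex=np.array([np.cos(a),np.sin(a)])
p=mid-130*ex; print(p); go(o,[*p,175],-3.4)
m=grey(s,110,40); blobs(s,m,(0,0,640,480),o["tcp_pos"][2]+14.4,3000)
```

```text
58.52877438479508 54.800925850868225 [-0.35832095  0.07857686 -3.53222466]
[501.62882237 115.50982856]
shift [0.0934 0.4274 0.0005] turn -3.62 tcp [ 542.1 -320.1  176.8] yaw 172.98
centre 579.6 -333.4 size 46.9 37.7 long axis deg 80.6 px [293. 395.]
centre 543.8 -242.2 size 114.6 65.4 long axis deg -1.85 px [538. 290.]
centre 494.7 -315.3 size 81.1 60.7 long axis deg -7.14 px [316. 188.]
centre 469.2 -378.8 size 285.6 126.1 long axis deg -54.18 px [215. 140.]
```

View pics/w2.png

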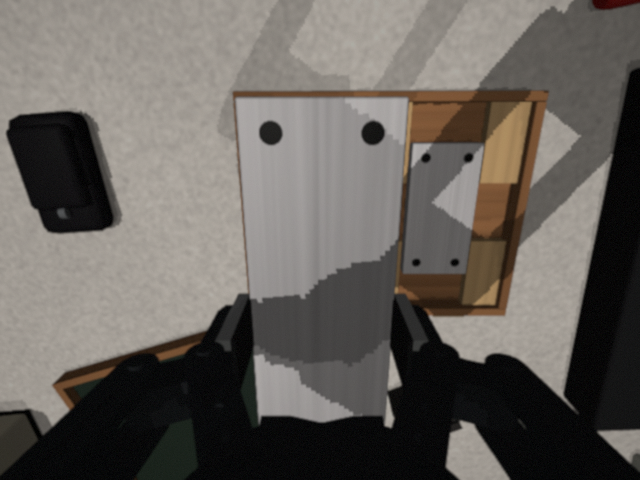

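The wrist view shows the plate gripped flat and centred between the fingers (near end at row 97, screws at (270,132) and (372,132)), with the case's pocket empty and the short plate undisturbed.

Emit:
{"op": "arm_command", "data": {"series": [[[0.108, 0.428, -0.005], -3.6, 0.6], [[0.108, 0.428, -0.005], -3.6, 0.6], [[0.108, 0.428, -0.005], -3.6, 0.6], [[0.108, 0.428, -0.005], -3.6, 0.6], [[0.108, 0.428, -0.005], -3.6, 0.6], [[0.108, 0.428, -0.005], -3.6, 0.6], [[0.108, 0.428, -0.005], -3.6, 0.6], [[0.108, 0.428, -0.005], -3.6, 0.6], [[0.108, 0.428, -0.005], -3.6, 0.6], [[0.108, 0.428, -0.005], -3.6, 0.6], [[0.108, 0.428, -0.005], -3.6, 0.6], [[0.108, 0.428, -0.005], -3.6, 0.6]]}}

```text
clock: 5.62
tcp_pos: [483.2, 123.1, 177.3]
eef_rot: [3.14, -0.006, 3.087]
ft_force: [-0.3, -0.1, -3.4]
grip_width: 58.3
gripper_force: 55.1
```

Emit:
{"op": "arm_command", "data": {"series": [[[0, 0, 0], 0, 0.6], [[0, 0, 0], 0, 0.6]]}}

```text
clock: 5.78
tcp_pos: [485.4, 118.1, 178.0]
eef_rot: [-3.141, -0.003, 3.083]
ft_force: [0.2, -1.6, -2.8]
grip_width: 58.5
gripper_force: 55.1
```

Run:
```python
from h import *
from station import r
s=r.snapshot("top"); np.save("pics/t2.npy",s,allow_pickle=True)
a=cv2.resize(s["frame"][130:280,190:320],None,fx=4,fy=4,interpolation=cv2.INTER_CUBIC);cv2.imwrite("pics/t2.png",a)
o=r.get_obs(); print(o["grip_width"],o["gripper_force"],o["ft_force"])
a=np.radians(-3.4); mid=np.array([631.4,107.8]); ex=np.array([np.cos(a),np.sin(a)]);ey=np.array([-ex[1],ex[0]])
go(o,[*(mid-145*ex-4*ey),116],-3.4)
```

```text
58.380999554900704 55.14720261096954 [ 0.63495932 -0.4658155  -2.50543447]
shift [-0.001  -0.0051  0.0624] turn -0.05 tcp [485.8 117.5 178.4] yaw 176.55
```

View pics/t2.png

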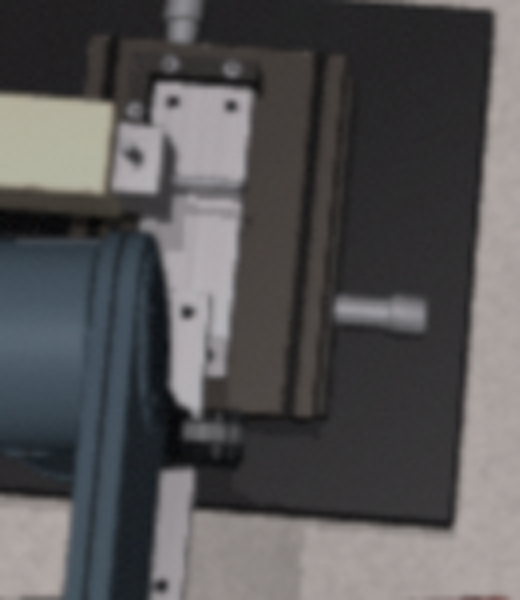

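The crop shows the riser held level in front of the stage (its screw at (188,312)), the lower plate behind it up to the end fence at row 80, and the stylus at row 190. Lowering is clear of the head.

Emit:
{"op": "arm_command", "data": {"series": [[[-0.001, -0.005, 0.02], 0, 0.6], [[-0.001, -0.005, 0.04], 0, 0.6], [[-0.001, -0.005, 0.055], 0, 0.6], [[-0.001, -0.005, 0.06], 0, 0.6], [[-0.001, -0.005, 0.06], 0, 0.6], [[-0.001, -0.005, 0.06], 0, 0.6], [[-0.001, -0.005, 0.06], 0, 0.6]]}}

```text
clock: 6.42
tcp_pos: [488.1, 112.8, 120.6]
eef_rot: [3.142, 0.002, 3.081]
ft_force: [-0.6, -0.0, -2.9]
grip_width: 58.7
gripper_force: 55.1
```

Run:
```python
from h import *
from station import r
s=r.snapshot("top"); np.save("pics/t3.npy",s,allow_pickle=True)
a=cv2.resize(s["frame"][130:280,190:320],None,fx=4,fy=4,interpolation=cv2.INTER_CUBIC);cv2.imwrite("pics/t3.png",a)
o=r.get_obs(); print(o["grip_width"],o["gripper_force"],o["ft_force"])
a=np.radians(-3.4); mid=np.array([631.4,107.8]); ex=np.array([np.cos(a),np.sin(a)]);ey=np.array([-ex[1],ex[0]])
go(o,[*(mid-70*ex-4*ey),116],-3.4)
```

```text
58.45943230207443 55.13870358467102 [ 0.92177561  0.19424249 -3.05603744]
shift [-0.0733 -0.0006  0.0049] turn -0.06 tcp [488.1 113.  120.8] yaw 176.54
```

View pics/t3.png

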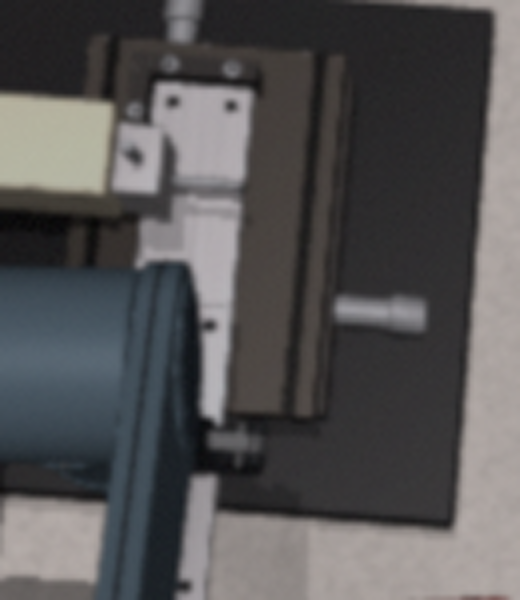

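Now the riser is low behind the stage (its far end at crop row 306, right edge about flush with the lower plate's). It goes forward under clearance next, then gets set down.

Emit:
{"op": "arm_command", "data": {"series": [[[-0.015, 0, 0.003], 0, 0.6], [[-0.032, 0, 0.003], 0, 0.6], [[-0.05, 0, 0.003], 0, 0.6], [[-0.062, 0, 0.003], 0, 0.6], [[-0.068, 0, 0.003], 0, 0.6], [[-0.068, 0, 0.003], 0, 0.6], [[-0.068, 0, 0.005], 0, 0.6], [[-0.068, 0, 0.007], 0, 0.6], [[-0.068, 0, 0.008], 0, 0.6], [[-0.068, 0, 0.008], 0, 0.6], [[-0.068, 0, 0.008], 0, 0.6]]}}

```text
clock: 7.38
tcp_pos: [554.5, 109.4, 111.7]
eef_rot: [-3.142, -0.0, 3.082]
ft_force: [0.4, -0.2, -2.5]
grip_width: 58.3
gripper_force: 55.2
```

Run:
```python
from h import *
from station import r
o=r.get_obs(); print(o["grip_width"],o["gripper_force"],o["ft_force"],o["wrist_torque"])
a=np.radians(-3.4); mid=np.array([631.4,107.8]); ex=np.array([np.cos(a),np.sin(a)]);ey=np.array([-ex[1],ex[0]])
go(o,[*(mid-75*ex-4*ey),109],-3.4)
```

```text
58.266533046820236 55.172079205513 [ 0.44167776 -0.18551772 -2.47597461] [ 0.01632788 -0.00694771  0.08117071]
shift [-0.0019 -0.001   0.0027] turn -0.01 tcp [554.5 109.4 111.7] yaw 176.59
```

Now down by small steps until there is contact.

Emit:
{"op": "arm_command", "data": {"series": [[[0, 0, 0.001], 0, 0.6], [[0, 0, 0.002], 0, 0.6], [[0, 0, 0.002], 0, 0.6], [[0, 0, 0.0025], 0, 0.6], [[0, 0, 0.0025], 0, 0.6]]}}

```text
clock: 7.8
tcp_pos: [555.0, 109.3, 109.6]
eef_rot: [-3.142, 0.0, 3.082]
ft_force: [-1.3, -0.5, 0.3]
grip_width: 58.4
gripper_force: 55.6
```

Emit:
{"op": "arm_command", "data": {"series": [[[0, 0, 0.0005], 0, 0.6], [[0, 0, 0.001], 0, 0.6], [[0, 0, 0.001], 0, 0.6]]}}

```text
clock: 8.05
tcp_pos: [555.0, 109.3, 109.6]
eef_rot: [-3.142, 0.001, 3.082]
ft_force: [-5.4, -0.4, 8.3]
grip_width: 58.6
gripper_force: 56.4
```

Emit:
{"op": "arm_command", "data": {"series": [[[0, 0, 0], 0, 0.25], [[0, 0, 0], 0, 0.15], [[0, 0, 0], 0, 0.12], [[0, 0, 0], 0, 0.12], [[0, 0, 0], 0, 0.12], [[0, 0, 0], 0, 0.12]]}}

```text
clock: 8.55
tcp_pos: [555.1, 109.3, 108.1]
eef_rot: [-3.142, -0.0, 3.082]
ft_force: [-0.0, -0.4, -0.4]
grip_width: 75.0
gripper_force: 0.0
```

Run:
```python
from h import *
from station import r
o=r.get_obs(); print(o["grip_width"],o["gripper_force"],o["ft_force"],o["tcp_pos"])
s=r.snapshot("wrist"); cv2.imwrite("pics/w4.png",s["frame"]); np.save("pics/w4.npy",s,allow_pickle=True)
blobs(s,grey(s,110,40),(150,0,480,420),124,3000)
```

```text
74.98162353014519 0.0 [-0.00547975 -0.35807089 -0.4131974 ] [555.06548256 109.27584776 108.09118599]
centre 521.5 108.8 size 167.4 111.9 long axis deg -3.49 px [323. 178.]
```

View pics/w4.png

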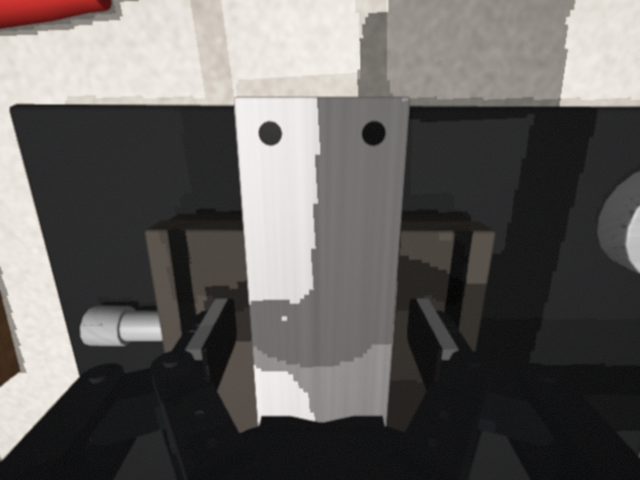

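Released; the wrist view shows the riser lying square on the stack with both pads clear of its sides (pads at columns 235 and 415, near end at row 97). Next: back along the plate to regrasp near its end.

Emit:
{"op": "arm_command", "data": {"series": [[[0, 0, -0.002], 0, 0.12], [[0.02, 0, -0.002], 0, 0.12], [[0.045, 0, -0.002], 0, 0.12], [[0.062, 0, -0.002], 0, 0.12], [[0.068, 0, -0.002], 0, 0.12], [[0.068, 0, -0.002], 0, 0.12], [[0.068, 0, -0.002], 0, 0.12], [[0.068, 0, -0.002], 0, 0.12]]}}

```text
clock: 9.27
tcp_pos: [488.7, 113.2, 110.7]
eef_rot: [3.142, 0.002, 3.082]
ft_force: [-0.6, 0.1, -0.2]
grip_width: 75.1
gripper_force: 0.0
```

Run:
```python
from h import *
from station import r
s=np.load("pics/w4.npy",allow_pickle=True).item()
p=onplane(s,[[236,97],[409,97]],124); print(p.round(1),np.linalg.norm(p[0]-p[1]))
a=np.radians(-3.4); ex=np.array([np.cos(a),np.sin(a)]); e=p.mean(0); print("mid",e+90*ex)
go(r.get_obs(),[*(e+22*ex),110.5],-3.4)
```

```text
[[464.4  85.7]
 [467.9 144.1]] 58.54020950826681
mid [555.99587853 109.56011156]
shift [0.0007 0.0004 0.0001] turn -0.04 tcp [488.7 113.2 110.7] yaw 176.56
```

Emit:
{"op": "arm_command", "data": {"series": [[[0, 0, 0], 0, 0.6], [[0, 0, 0], 0, 0.6], [[0, 0, 0], 0, 0.6], [[0, 0, 0], 0, 0.6], [[0, 0, 0], 0, 0.6], [[0, 0, 0], 0, 0.6]], "newtons": 40}}

```text
clock: 9.77
tcp_pos: [488.0, 113.3, 110.5]
eef_rot: [3.142, 0.002, 3.082]
ft_force: [2.1, 0.1, 2.5]
grip_width: 58.9
gripper_force: 46.4
```

Emit:
{"op": "arm_command", "data": {"series": [[[-0.008, 0, 0], 0, 0.6], [[-0.018, 0, 0], 0, 0.6], [[-0.028, 0, 0], 0, 0.6], [[-0.038, 0, 0], 0, 0.6], [[-0.048, 0, 0], 0, 0.6], [[-0.056, 0, 0], 0, 0.6], [[-0.062, 0, 0], 0, 0.6], [[-0.066, 0, 0], 0, 0.6], [[-0.066, 0, 0], 0, 0.6], [[-0.066, 0, 0], 0, 0.6]]}}

```text
clock: 10.6
tcp_pos: [552.6, 109.6, 110.8]
eef_rot: [3.141, -0.002, 3.082]
ft_force: [-3.5, -0.3, 8.5]
grip_width: 58.7
gripper_force: 47.2
```

Emit:
{"op": "arm_command", "data": {"series": [[[0, 0.001, -0.0005], 0, 0.6], [[0, 0.002, -0.0005], 0, 0.6], [[0, 0.003, -0.0005], 0, 0.6], [[0, 0.003, -0.0005], 0, 0.6]]}}

```text
clock: 10.93
tcp_pos: [553.5, 112.2, 110.8]
eef_rot: [-3.141, 0.0, 3.082]
ft_force: [-1.3, -3.5, 3.3]
grip_width: 58.4
gripper_force: 46.6
```

Emit:
{"op": "arm_command", "data": {"series": [[[-0.002, 0, 0], 0, 0.6], [[-0.004, 0, 0], 0, 0.6], [[-0.006, 0, 0], 0, 0.6], [[-0.006, 0, 0], 0, 0.6]]}}

```text
clock: 11.27
tcp_pos: [557.9, 112.5, 110.8]
eef_rot: [3.141, -0.003, 3.082]
ft_force: [-5.7, -0.9, 8.3]
grip_width: 58.6
gripper_force: 47.1
```

Emit:
{"op": "arm_command", "data": {"series": [[[-0.002, 0, 0], 0, 0.6], [[-0.004, 0, 0], 0, 0.6], [[-0.004, 0, 0], 0, 0.6]]}}

```text
clock: 11.52
tcp_pos: [561.7, 112.3, 110.8]
eef_rot: [3.141, -0.003, 3.082]
ft_force: [-6.4, -1.3, 8.9]
grip_width: 59.2
gripper_force: 47.2
```

Emit:
{"op": "arm_command", "data": {"series": [[[-0.001, 0, 0], 0, 0.6], [[-0.002, 0, 0], 0, 0.6], [[-0.002, 0, 0], 0, 0.6]]}}

```text
clock: 11.77
tcp_pos: [563.4, 112.1, 110.8]
eef_rot: [3.141, -0.004, 3.082]
ft_force: [-7.1, -0.5, 9.4]
grip_width: 58.8
gripper_force: 47.2
```

Emit:
{"op": "arm_command", "data": {"series": [[[-0.001, 0, 0], 0, 0.6], [[-0.002, 0, 0], 0, 0.6], [[-0.002, 0, 0], 0, 0.6]]}}

```text
clock: 12.02
tcp_pos: [563.4, 112.2, 110.7]
eef_rot: [3.141, -0.008, 3.082]
ft_force: [-13.1, 0.0, 14.3]
grip_width: 58.3
gripper_force: 47.7
```

Emit:
{"op": "arm_command", "data": {"series": [[[-0.001, 0, 0], 0, 0.6], [[-0.002, 0, 0], 0, 0.6], [[-0.002, 0, 0], 0, 0.6]]}}

```text
clock: 12.27
tcp_pos: [563.4, 112.1, 110.7]
eef_rot: [-3.141, -0.012, 3.082]
ft_force: [-19.0, -0.7, 19.1]
grip_width: 58.6
gripper_force: 48.2
```

End fence reached. I'll ease off and push sideways.

Emit:
{"op": "arm_command", "data": {"series": [[[0.002, 0.001, -0.0005], 0, 0.6], [[0.002, 0.002, -0.0005], 0, 0.6], [[0.002, 0.002, -0.0005], 0, 0.6]]}}

```text
clock: 12.52
tcp_pos: [563.5, 112.6, 110.8]
eef_rot: [-3.139, -0.008, 3.081]
ft_force: [-12.4, -6.4, 11.3]
grip_width: 58.2
gripper_force: 47.4
```

Emit:
{"op": "arm_command", "data": {"series": [[[0, 0.001, 0], 0, 0.6], [[0, 0.002, 0], 0, 0.6], [[0, 0.002, 0], 0, 0.6]]}}

```text
clock: 12.77
tcp_pos: [563.5, 113.0, 110.8]
eef_rot: [-3.137, -0.008, 3.081]
ft_force: [-12.8, -13.3, 12.1]
grip_width: 58.9
gripper_force: 47.5
```

Emit:
{"op": "arm_command", "data": {"series": [[[0.001, -0.001, 0], 0, 0.6], [[0.002, -0.002, -0.0005], 0, 0.6], [[0.002, -0.002, -0.0005], 0, 0.6]]}}

```text
clock: 13.02
tcp_pos: [563.5, 112.8, 110.8]
eef_rot: [-3.14, -0.004, 3.081]
ft_force: [-4.2, -5.2, 2.6]
grip_width: 59.1
gripper_force: 46.5
```

Run:
```python
from h import *
from station import r
for n in("top","scene"):
    s=r.snapshot(n); np.save(f"pics/{n}5.npy",s,allow_pickle=True)
    (x0,y0,x1,y1)=(190,130,320,280) if n=="top" else (270,230,450,380)
    cv2.imwrite(f"pics/{n}5.png",cv2.resize(s["frame"][y0:y1,x0:x1],None,fx=4,fy=4,interpolation=cv2.INTER_CUBIC))
a,b=[cv2.imread(f"pics/{n}5.png") for n in("top","scene")]
b=cv2.resize(b,None,fx=.75,fy=.75); a=cv2.resize(a,None,fx=.48,fy=.75*600/800)
c=np.zeros((450,800,3),np.uint8); a=cv2.resize(cv2.imread("pics/top5.png")[:420,80:],(260,248)) ; c[:b.shape[0],:b.shape[1]]=b; c[:248,540:]=a; cv2.imwrite("pics/c5.png",c)
```

```text
(no output)
```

View pics/c5.png

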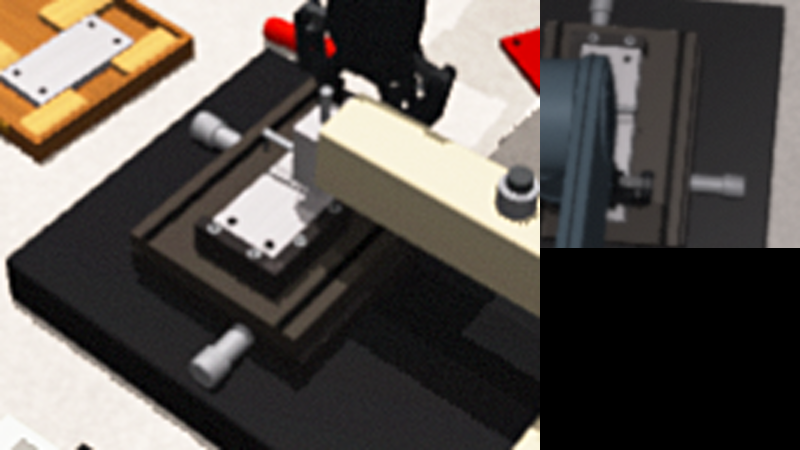

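The composite shows the riser's far end snug in the fence corner beyond the head, nothing touching the head. I'll release, back away and check the near ends of both plates.

Emit:
{"op": "arm_command", "data": {"series": [[[0, 0, 0], 0, 0.25], [[0, 0, 0], 0, 0.12], [[0, 0, 0], 0, 0.12], [[0, 0, 0], 0, 0.12], [[0, 0, -0.002], 0, 0.12], [[0.02, 0, -0.004], 0, 0.12], [[0.05, 0, -0.004], 0, 0.12], [[0.08, 0, -0.02], 0, 0.12], [[0.08, 0, -0.05], 0, 0.12], [[0.05, 0, -0.07], 0, 0.12], [[0.05, 0, -0.07], 0, 0.12], [[0.05, 0, -0.07], 0, 0.12]]}}

```text
clock: 14.12
tcp_pos: [517.6, 116.7, 183.6]
eef_rot: [3.141, 0.005, 3.082]
ft_force: [0.7, -0.3, -0.5]
grip_width: 75.1
gripper_force: 0.0
```

Run:
```python
from h import *
from station import r
s=r.snapshot("wrist"); cv2.imwrite("pics/w6.png",s["frame"]); np.save("pics/w6.npy",s,allow_pickle=True)
t=r.snapshot("top"); np.save("pics/t6.npy",t,allow_pickle=True)
a=np.radians(-3.4); mid=np.array([631.4,107.8]); ex=np.array([np.cos(a),np.sin(a)]);ey=np.array([-ex[1],ex[0]])
q=[mid-90*ex+k*30*ey for k in(-1,1)]
print(project(s,[[*p,z] for z in(112,124) for p in q]).round())
```

```text
[[274. 283.]
 [362. 283.]
 [272. 292.]
 [365. 292.]]
```

View pics/w6.png

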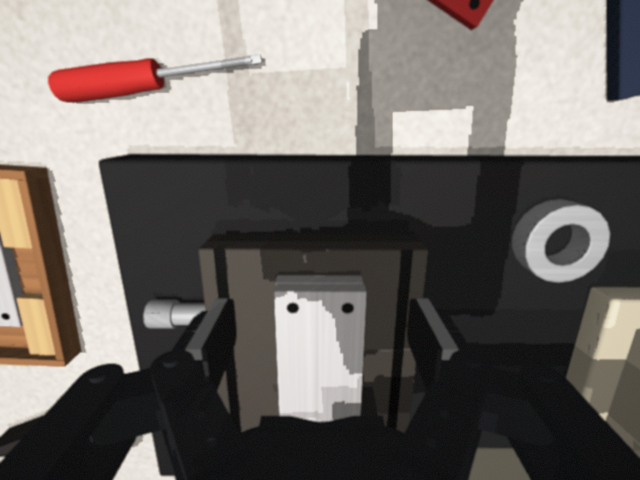

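The near ends are stacked: the riser's top edge is at row ~291, the lower plate's at ~283, and the sides at columns 275 and 365, as predicted for seated plates. One numeric check of the edges before handing in.

Run:
```python
from h import *
s=np.load("pics/w6.npy",allow_pickle=True).item(); g=cv2.cvtColor(s["frame"],cv2.COLOR_BGR2GRAY)
for c in(282,320,358): print("col",c,g[268:298,c])
for w in(279,281,286,288): print("row",w,g[w,268:284],g[w,356:372])
```

```text
col 282 [ 52  53  51  46  39  39  46  65  79  84  82  84  86  88  95  94  91  83
  82  83  84  85  95 113 133 144 147 163 200 227]
col 320 [ 52  51  54  51  45  41  49  69  82  84  82  80  80  85  91  94  90  83
  82  82  79  81  87 109 130 140 143 143 142 142]
col 358 [ 53  50  48  40  35  38  44  57  71  77  80  80  83  85  89  91  87  81
  79  77  79  79  88 104 125 139 141 143 142 142]
row 279 [67 57 52 53 52 50 54 61 73 81 83 82 84 85 84 85] [80 80 80 81 82 76 66 56 52 53 53 53 55 53 53 53]
row 281 [83 75 70 72 73 71 72 77 85 89 88 88 89 89 88 89] [83 85 85 83 82 82 73 62 52 53 52 53 54 53 55 53]
row 286 [87 85 88 87 87 87 87 89 87 87 84 83 83 82 82 82] [79 79 79 78 80 79 77 79 74 63 54 52 52 53 52 54]
row 288 [87 88 86 86 86 85 86 84 83 84 83 83 83 82 84 85] [79 79 79 79 80 80 81 80 77 69 57 54 51 51 52 53]
```

Both near ends line up within about 1 mm, rows are equal across the width (square), and the sides match the seated prediction within 1 px.

```bash
python3 -c "
from station import r
print(r.hand_in())"
```

```text
the job is handed in; nothing more can be done
None
```

I stacked the full-length riser flat on the lower plate, pushed home against both fences under the head, and handed the job in at about 14 s; my last measurements put both plates in place to about 1 mm, but no verdict came back.

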